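Clamp the scoop blank in the cam jig

TASK

Take the half-made wooden scoop from the bench and set it, hollow up, on the bed of the clamping jig between the fence and the open jaw, its block centred on the jaw and lying along the fence (handle to either end). Then swing the cam lever by its knob all the way round, over its high point, until it snaps against its closed stop and the jaw grips the block, and let go. Leave the mallet, the gouge and the bowl where they are.

Things in the scene. Friction and masses are not known exactly. Their poses are not given: they have to be found in the camera images.
- scoop_block (a point): Half-made scoop of pale wood, loose, about 0.2 kg: block 90 (x) x 46 (y) x 56 mm (z) with a round hollow (32 wide, 30 deep) in its top and a turned handle (20 mm thick, 26 mm ball end) along +x, ending 123 mm from the block's centre, its axis 30 mm above the underside. The point is the block's centre, 28 mm above its underside; x along the handle, z up. Starts on the bench, hollow up.
- jig: Fixed clamping jig on a plywood board 220 (x) x 235 mm (y), 18 mm thick, whose top is the bed; board from y = -170 to +65 mm. Origin at bench level under the centre of the clamped block; x along the fence, y from cam to fence, z up. Fence: dark wood, 150 mm long, 30 thick, face at y = +23 mm, top 38 mm above the bench. Seated block's centre: 46 mm above the bench.
- seat (a point): Best point for the block's centre when setting it in the open jig: jig's y = -9 mm, 46 mm above the bench, axes as the jig's. The open seat is 64 mm wide in y for the 46 mm block, so 9 mm is free on each side; the closing jaw then pushes the block against the fence (centre at y = 0).
- jaw: Sprung jaw, 80 mm wide (x), pale wood with a cork face, top 39 mm above the bench. The cam drives it along the jig's +y, from face at y = -41 mm (lever open) by up to 23 mm. Origin on its face at bench level, mid-width.
- cam_lever (a joint): Angle of the cam lever (rad): 0 = open stop; grows clockwise seen from above. A spring pushes the lever back to open while it is short of the high point at 1.6 rad; past that it snaps on by itself to the closed stop at 2.0 rad and stays. Throwing it takes up to about 10 N at the knob, across the arm.
- lever_knob (a point): Upright round knob of pale wood on the lever's end: 26 mm diameter, 56 to 106 mm above the bench. Point on its axis, 85 mm above the bench, 105 mm from the pivot. The arm under it is a dark bar 22 mm wide, top 56 mm above the bench. Open, the arm points 55 degrees from the jig's +x towards -y; closed, nearly along the jig's -x (10 degrees towards -y).
- cam_pivot (a point): The lever's vertical pivot axis, 114 mm from the jig's origin along its -y; the point is at the height of lever_knob (85 mm above the bench).
- mallet: Bystander: dark wooden carver's mallet standing on its head, 84 mm across, 200 mm tall; origin at its underside.
- gouge: Bystander: carving gouge lying on the bench, about 200 mm long, wooden handle and steel blade; origin at its underside, mid-length, blade to +x.
- bowl: Bystander: round wooden bowl, 120 mm across, 50 mm high; origin at its underside.
There are look-alikes about, which are no part of the job. Of the things shaped like the part that bears scoop_block, the wooden one is meant.

How it is judged:
By the outcome, as a careful person would: the job done as asked, in the order asked, and still so for the second after the job is handed in, with the robot touching nothing.
It also fails if it takes over 58 s, if anything falls off the work surface, if the arm or the gripper's body presses on something with over 40 N, if the wrist force passes 120 N, or if a joint passes its speed limit or range.

ROBOT

A 6-joint arm with a two-finger parallel gripper is mounted at the origin on the work surface. World frame = base frame: x ahead of the robot, y to its left, z up, the work surface at z = 0. Lengths are in m, angles in rad, forces in N, time in s.
With the tool pointing down it reaches from about 0.3 to 0.875 m from the base axis. Payload 6.4 kg.
Tool frame: the origin (TCP) lies between the finger pads; the fingertips stand tip_extent ahead of it and the grasp point (between the pads) lies 5 mm behind it (tip_extent is the distance from the TCP to the fingertips, in m); z points along the fingers, y is the direction in which the jaws open and shut (so a half turn about z gives the same grasp; the last joint's range is limited). The gripper opens to 85 mm and grips with 20 to 120 N. Pads are 22 mm wide; open, the fingers measure 114 mm over their backs; the gripper's body (76 mm by 85 mm) begins 54 mm behind the grasp point. The pads swing forward as they close: fully open they stand 13 mm farther back than shut.
Start: joints at [-1.53, 0.181, 1.607, -0, 1.354, -0.206], TCP at [0.14, -0.558, 0.245] pointing down, gripper open.
Joint ranges: [-2.99, 2.99], [-0.89, 2.07], [0.3, 2.58], [-1.14, 4.28], [0, 2.63], [-3.12, 3.12]. Speed limits (rad/s): [2.57, 2.57, 3.01, 3.14, 3.14, 3.14].

INTERFACE

Orientations are given as a unit quaternion [w, x, y, z].
In Python, from bench import * gives the robot as it stands.
- The arm moves only by the shell command python3 -m jog 'ROWS'. ROWS is JSON, a list of rows, each a list of 3 entries, a list of its own where there are three numbers: the shift along the tool's x, y, z in mm, then the turn, a rotation vector about the tool's x, y, z in rad, then the opening, from 0 (shut) to 1 (fully open). A call has 1 to 20 rows; each row is the pose to reach, as a shift and turn from the pose measured when the call began, along the tool's axes at that moment; what a row does not reach only later rows make up. A row lasts 1/12 s, in which the tool goes at most 41.7 mm and 7.16 degrees, less where a joint would pass 70% of its speed; a pose out of reach is approached as far as the arm can. A call with a gripper value outside its range is refused whole. The fingers move at their own pace and stop on an object; the grip force is fixed at half the most. Time passes only in rows, so rows that repeat a pose let the fingers close. It gives the time, the measured TCP pose, the force and the opening at its end, in the units of the state.
- get_obs(): the state, without advancing time (a new reading comes with each control period).
- camera(name): name is "scene" or "side" or "wrist"; returns (picture, depth): 384x512x3 uint8, red, green, blue; 384x512 float32, m along the optical axis (not along the pixel's ray), 0 where there is no reading.
- get_calibration(name): a dict with "fx", "fy", "cx", "cy" (pixels), "k1" (the pictures are not rectified: a ray, as slopes to the right and down, at radius r is drawn at 1 + k1 r^2 times it, then the intrinsics apply), "world_from_camera" (4x4, takes a point from camera to world coordinates). Camera axes: x right, y down, z forward; pixel columns grow to the right and rows downward; lengths in m; the calibration is good to about 2 mm. A picture is of the moment at which its call begins: read the wrist's pose just before it. get_calibration takes no time and is no camera call; for the wrist camera it gives the pose at the moment of the call.
- hand_in(): hands the job in, once; it reports no verdict.
The state is a dict: "time_s": time; "q": joint angles; "dq": joint speeds; "joint_efforts": joint torques, N m; "eef_pos": TCP position; "eef_rot": TCP orientation; "wrist_force": force on the tool from outside, world axes, zero at the start; "torque": the same for the moment, N m; "opening": opening from 0.0 (shut) to 1.0 (fully open).
Only numpy, scipy, OpenCV 4.12 (cv2) and the standard library are available. Lean on these libraries where they do the work, as an engineer would, in place of code of your own. Each camera call takes 0.05 s, during which the arm holds its last target.

## Working session

There is one attempt and no reset: what is moved stays moved. The work goes in short steps, Python scripts to look and compute and a shell command to move; the robot and the scene stay as the last step left them, time stands still between calls to the robot, and variables do not carry over. Pictures are saved under pics/ and viewed, and the job is handed in when it is done.

```bash
ls; mkdir -p pics; cat > h.py <<'E'
from bench import *
import numpy as np, cv2
from scipy.spatial.transform import Rotation as R
def px2w(cal,u,v,z=None,d=None):
    x=(u-cal["cx"])/cal["fx"]; y=(v-cal["cy"])/cal["fy"]
    rd=np.hypot(x,y); r=rd
    for _ in range(30): r=rd/(1+cal["k1"]*r*r)
    s=r/rd if rd>0 else 1
    ray=np.array([x*s,y*s,1]); T=np.array(cal["world_from_camera"])
    if d is None:
        dr=T[:3,:3]@ray; d=(z-T[2,3])/dr[2]
    return T[:3,:3]@(ray*d)+T[:3,3]
def w2px(cal,p):
    T=np.linalg.inv(np.array(cal["world_from_camera"])); c=T[:3,:3]@np.array(p)+T[:3,3]
    x,y=c[0]/c[2],c[1]/c[2]; f=1+cal["k1"]*(x*x+y*y)
    return cal["cx"]+cal["fx"]*x*f, cal["cy"]+cal["fy"]*y*f
def cloud(cal,d):
    vv,uu=np.mgrid[0:384,0:512].astype(float)
    x=(uu-cal["cx"])/cal["fx"]; y=(vv-cal["cy"])/cal["fy"]; rd=np.hypot(x,y); r=rd.copy()
    for _ in range(30): r=rd/(1+cal["k1"]*r*r)
    s=np.where(rd>0,r/np.maximum(rd,1e-9),1)
    P=np.stack([x*s*d,y*s*d,d],-1); T=np.array(cal["world_from_camera"])
    return P@T[:3,:3].T+T[:3,3]
def snap(name,tag):
    cal=get_calibration(name); im,d=camera(name)
    cv2.imwrite(f"pics/{tag}.png",im[:,:,::-1]); np.savez(f"{tag}.npz",im=im,d=d,**{k:np.array(v) for k,v in cal.items()})
    return cal,im,d
def load(tag):
    z=np.load(f"{tag}.npz"); cal={k:z[k] if z[k].ndim else float(z[k]) for k in z.files if k not in("im","d")}
    return cal,z["im"],z["d"]
def crop(tag,u0,v0,u1,v1,s,out):
    _,im,_=load(tag); c=cv2.resize(im[v0:v1,u0:u1],None,fx=s,fy=s,interpolation=cv2.INTER_CUBIC)
    cv2.imwrite(f"pics/{out}.png",c[:,:,::-1])
E
python3 - <<'E'
from h import *
for n in("scene","side","wrist"):
    cal,im,d=snap(n,n+"0"); print(n,np.round(cal["world_from_camera"],3).tolist(),cal["fx"],cal["k1"])
o=get_obs(); print(o)
E
```

```text
pics
scene [[-0.874, 0.346, -0.342, 0.885], [0.486, 0.626, -0.609, 0.599], [0.003, -0.698, -0.716, 0.808], [0.0, 0.0, 0.0, 1.0]] 365.2908082697471 0.03455346012005903
side [[-0.905, -0.32, 0.28, 0.176], [-0.425, 0.686, -0.591, 0.792], [-0.003, -0.654, -0.757, 1.067], [0.0, 0.0, 0.0, 1.0]] 465.0927451193585 -0.1318381977038366
wrist [[0.245, -0.921, -0.304, 0.219], [-0.97, -0.233, -0.076, -0.538], [-0.001, 0.313, -0.95, 0.373], [0.0, 0.0, 0.0, 1.0]] 278.72847297260563 -0.0376438376152589
{'time_s': 0.15, 'q': array([-1.53033666e+00,  1.81393766e-01,  1.60777671e+00,  1.85175125e-05,
        1.35375494e+00, -2.06288693e-01]), 'dq': array([ 1.31293603e-03,  2.00491421e-05, -3.52733348e-03,  1.19072679e-03,
       -1.24643560e-03,  8.37078070e-04]), 'joint_efforts': array([ 7.11130269e-04, -4.45260358e+01, -3.51693249e+01, -3.39739736e-04,
        5.82130815e-03,  6.63644180e-07]), 'eef_pos': array([ 0.14045755, -0.55717805,  0.2445787 ]), 'eef_rot': array([-6.63342841e-04,  9.92399080e-01,  1.23059424e-01,  6.41985037e-05]), 'wrist_force': array([-0.34426851, -1.07793446,  0.23230731]), 'torque': array([-0.01553874, -0.01774044, -0.03543057]), 'opening': 1.005459273254748}
```

View pics/scene0.png

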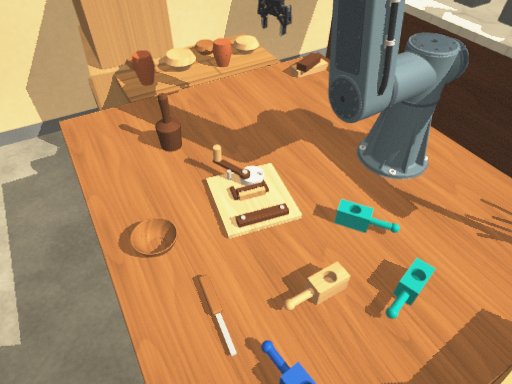

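View pics/side0.png

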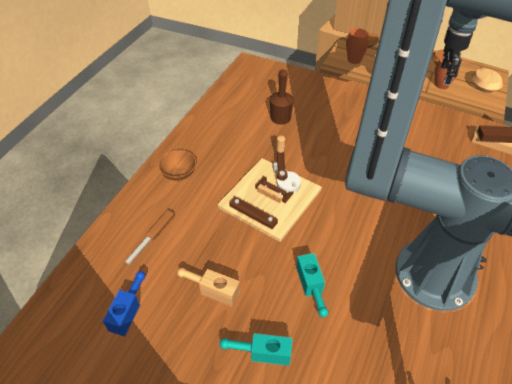

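View pics/wrist0.png

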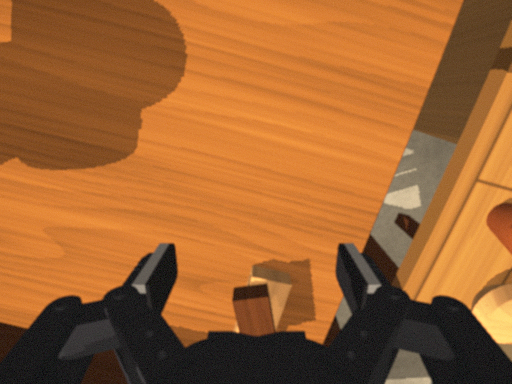

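The wooden scoop is at scene (328,284) / side (220,287), the jig at scene (252,198) / side (270,197). The teal and blue ones are look-alikes. Now I'll measure with depth.

```bash
python3 - <<'E'
from h import *
for t in("scene0","side0"):
    cal,im,d=load(t); P=cloud(cal,d); hsv=cv2.cvtColor(im,cv2.COLOR_RGB2HSV)
    # regions
    (u0,v0,u1,v1)=(270,250,370,320) if t=="scene0" else (165,255,250,315)
    Q=P[v0:v1,u0:u1]; m=(Q[...,2]>0.049)&(Q[...,2]<0.063)
    pts=Q[m]; print(t,"scoop top n",len(pts),"z",np.median(pts[:,2]))
    (c,s,a)=cv2.minAreaRect((pts[:,:2]*1000).astype(np.float32)); print(" rect",c,s,a)
    m2=(Q[...,2]>0.012)&(Q[...,2]<0.07); a2=Q[m2]; print(" all",a2.mean(0), a2[:,:2].min(0),a2[:,:2].max(0))
    (u0,v0,u1,v1)=(195,140,310,245) if t=="scene0" else (210,130,330,245)
    Q=P[v0:v1,u0:u1]; H=hsv[v0:v1,u0:u1]
    m=(Q[...,2]>0.013)&(Q[...,2]<0.023)&(H[...,1]<140); pts=Q[m]
    (c,s,a)=cv2.minAreaRect((pts[:,:2]*1000).astype(np.float32)); print(" board",len(pts),np.median(pts[:,2]),c,s,a)
crop("scene0",190,130,320,245,6,"c1"); crop("side0",200,120,340,245,5.5,"c2")
crop("scene0",270,250,370,320,7,"c3"); crop("side0",165,255,255,315,8,"c4")
E
```

```text
scene0 scoop top n 644 z 0.05665383751959019
 rect (502.5777282714844, 295.0661315917969) (92.8448257446289, 48.07578659057617) 2.1526167392730713
 all [0.52505411 0.29932289 0.04506829] [0.45560107 0.26952239] [0.62536719 0.31945588]
 board 2876 0.018273894056865136 (514.7894287109375, -50.50408935546875) (239.63987731933594, 221.46351623535156) 80.46536254882812
side0 scoop top n 541 z 0.05527174938187285
 rect (499.4468078613281, 294.34136962890625) (91.53289794921875, 49.172340393066406) 1.4706478118896484
 all [0.51263331 0.29980463 0.04359814] [0.45315291 0.26993023] [0.62010934 0.32070002]
 board 2845 0.01824953118160111 (511.00738525390625, -51.82991027832031) (239.28533935546875, 222.75965881347656) 80.55669403076172
```

View pics/c1.png

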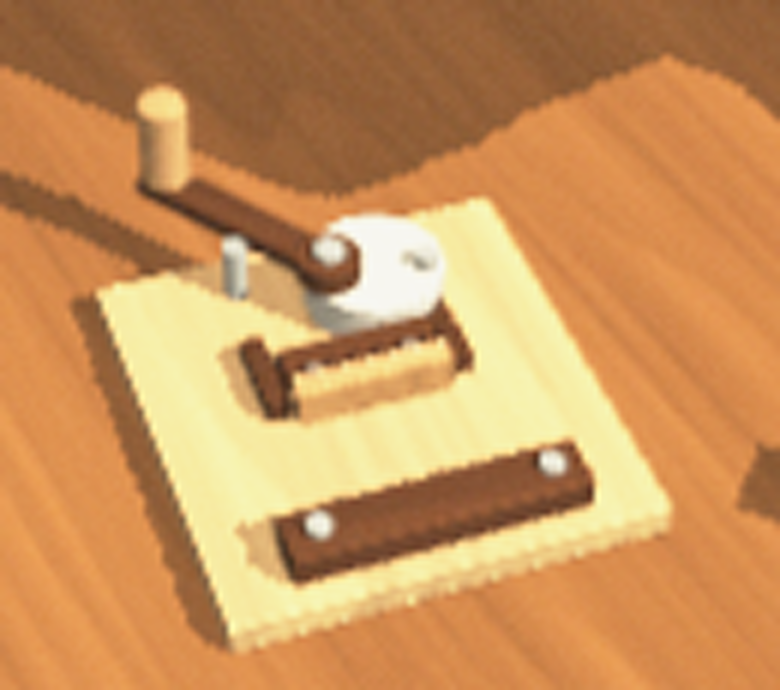

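View pics/c2.png

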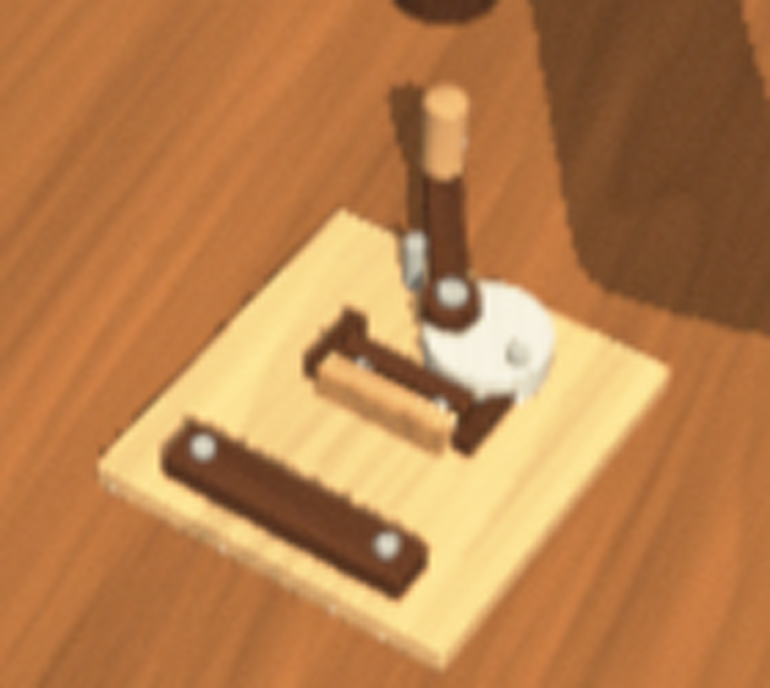

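View pics/c3.png

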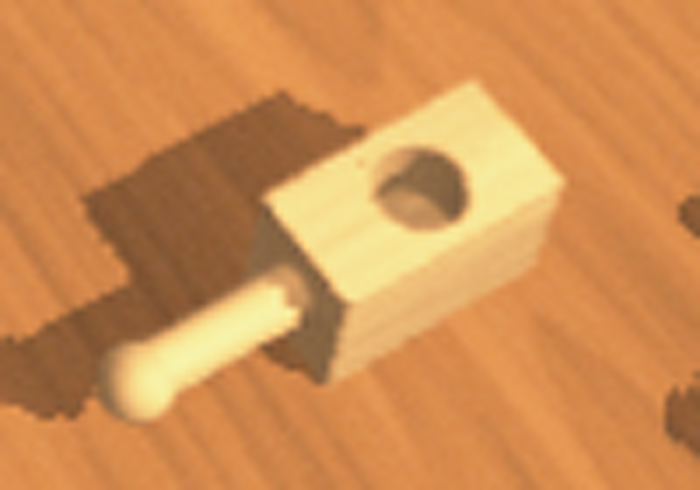

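```bash
cat >> h.py <<'E'
def jigT(ox,oy,yaw):
    T=np.eye(4); T[:3,:3]=R.from_euler('z',yaw,degrees=True).as_matrix(); T[:2,3]=ox,oy; return T
def tf(T,p): return (np.asarray(p)@T[:3,:3].T+T[:3,3])
def poly(img,cal,P,u0,v0,s,col):
    q=np.array([[(w2px(cal,p)[0]-u0+.5)*s,(w2px(cal,p)[1]-v0+.5)*s] for p in P]).astype(int)
    cv2.polylines(img,[q.reshape(-1,1,2)],True,col,1)
def rect(x0,y0,x1,y1,z): return np.array([[x0,y0,z],[x1,y0,z],[x1,y1,z],[x0,y1,z]])
def circ(x,y,r,z): 
    a=np.linspace(0,2*np.pi,40); return np.stack([x+r*np.cos(a),y+r*np.sin(a),z+0*a],-1)
def overlay(tag,box,s,out,jig=None,scoop=None,lever=-55.,jawy=-.041,scz=0.028):
    cal,im,_=load(tag); u0,v0,u1,v1=box
    c=np.ascontiguousarray(cv2.resize(im[v0:v1,u0:u1],None,fx=s,fy=s,interpolation=cv2.INTER_CUBIC)[:,:,::-1])
    if jig is not None:
        for p,col in((rect(-.11,-.17,.11,.065,.018),(255,0,0)),(rect(-.075,.023,.075,.053,.038),(0,255,0)),(rect(-.04,jawy-.012,.04,jawy,.039),(0,0,255)),
          (circ(.105*np.cos(np.radians(lever)),-.114+.105*np.sin(np.radians(lever)),.013,.106),(255,0,255)),(circ(0,-.114,.005,.06),(255,255,0))):
            poly(c,cal,tf(jig,p),u0,v0,s,col)
    if scoop is not None:
        for p,col in((rect(-.045,-.023,.045,.023,.028),(255,0,0)),(rect(-.045,-.023,.045,.023,-.028),(0,255,0)),(circ(0.110,0,.013,.002),(255,0,255)),(circ(0,0,.016,.028),(0,0,255))):
            T=scoop.copy(); T[2,3]=scz; poly(c,cal,tf(T,p),u0,v0,s,col)
    cv2.imwrite(f"pics/{out}.png",c)
E
python3 - <<'E'
from h import *
J=jigT(.5216,.0006,-9.5); S=jigT(.501,.2947,1.8)
overlay("scene0",(190,130,320,245),5,"o1",J); overlay("side0",(200,120,340,245),4.8,"o2",J)
overlay("scene0",(270,250,370,320),7,"o3",scoop=S); overlay("side0",(165,255,255,315),8,"o4",scoop=S)
for a,b,o in(("o1","o2","oj"),("o3","o4","os")):
    A=cv2.imread(f"pics/{a}.png");B=cv2.imread(f"pics/{b}.png")
    h=max(A.shape[0],B.shape[0]); f=lambda X:cv2.copyMakeBorder(X,0,h-X.shape[0],0,0,cv2.BORDER_CONSTANT)
    C=np.hstack([f(A),f(B)]); k=800/C.shape[1]
    print(C.shape)
E
```

```text
(600, 1322, 3)
(490, 1420, 3)
```

View pics/o1.png

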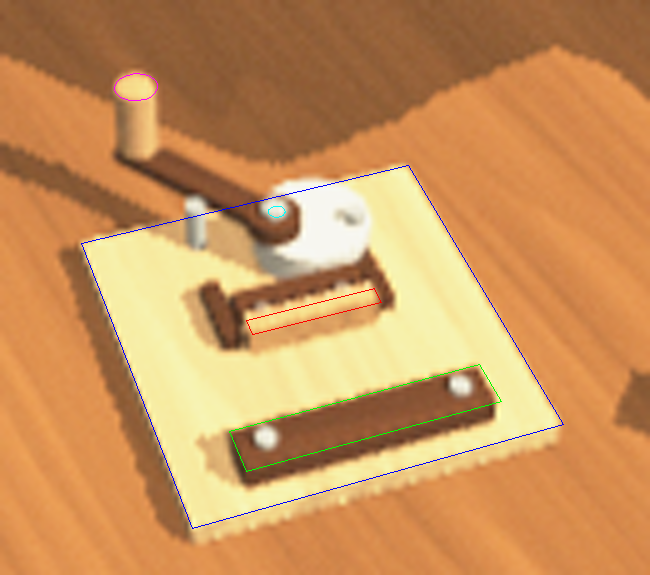

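View pics/o2.png

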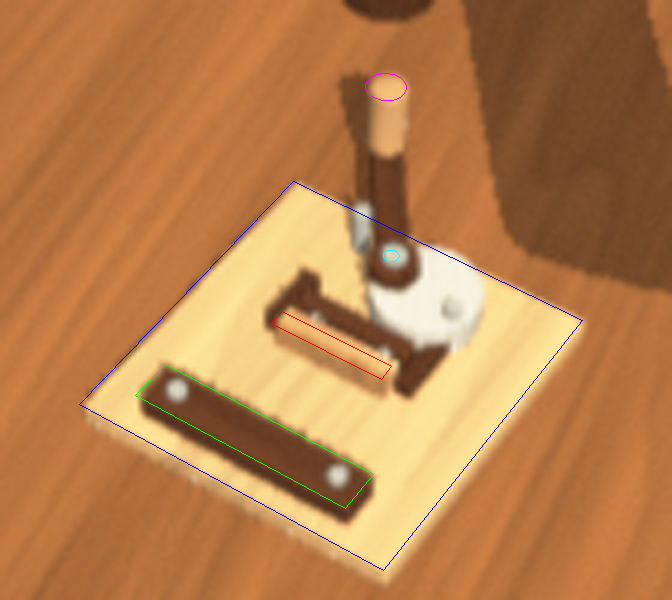

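View pics/o3.png

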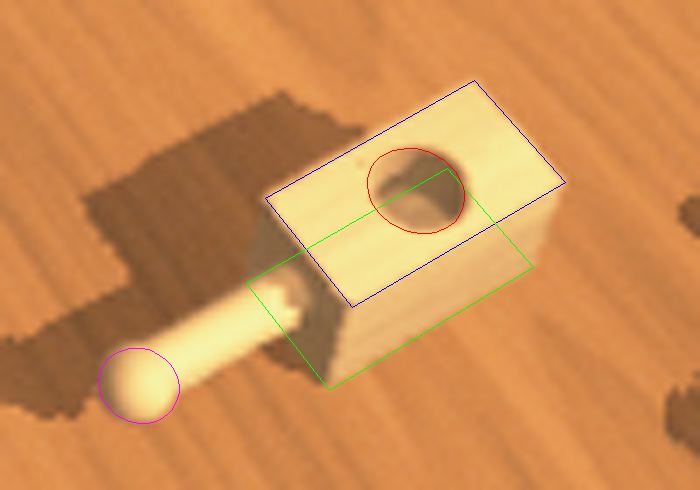

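View pics/o4.png

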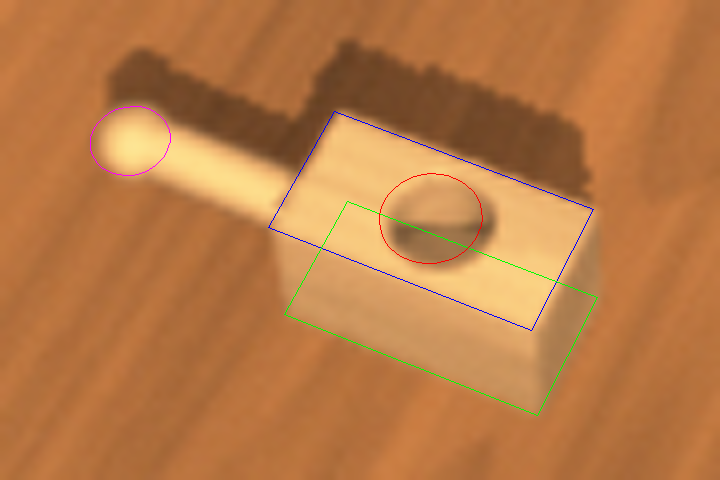

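```bash
python3 - <<'E'
from h import *
import bench; print([n for n in dir(bench) if not n.startswith('__')])
for n in dir(bench):
    v=getattr(bench,n)
    if 'tip' in n.lower(): print(n,v)
for t,boxes in(("scene0",dict(mallet=(150,85,192,158),bowl=(125,215,182,262),gouge=(195,270,240,360))),("side0",dict(mallet=(262,66,300,130),bowl=(155,145,200,182)))):
    cal,im,d=load(t); P=cloud(cal,d)
    for k,(u0,v0,u1,v1) in boxes.items():
        Q=P[v0:v1,u0:u1].reshape(-1,3); Q=Q[(Q[:,2]>0.012)&(Q[:,2]<.25)&(Q[:,0]<1)]
        print(t,k,len(Q),Q.min(0).round(3),Q.max(0).round(3))
J=jigT(.5216,.0006,-9.5)
for n,p in dict(seat=(0,-.009,.046),pivot=(0,-.114,.085)).items(): print(n,tf(J,p).round(4))
for a in (0,.4,.8,1.2,1.6,2.0):
    th=np.radians(-55)-a; print(a,tf(J,(.105*np.cos(th),-.114+.105*np.sin(th),.085)).round(4),"worlddir",np.degrees(th)-9.5)
print(R.from_quat(np.roll(get_obs()["eef_rot"],-1)).as_matrix().round(3))
E
```

```text
['MotionError', 'camera', 'get_calibration', 'get_obs', 'hand_in', 'tip_extent']
tip_extent 0.014
scene0 mallet 891 [ 0.592 -0.443  0.012] [ 0.673 -0.37   0.204]
scene0 bowl 1083 [ 0.76  -0.084  0.012] [0.876 0.035 0.054]
scene0 gouge 711 [0.74  0.127 0.012] [0.775 0.328 0.028]
side0 mallet 804 [ 0.585 -0.453  0.012] [ 0.668 -0.366  0.201]
side0 bowl 698 [ 0.754 -0.085  0.012] [0.875 0.033 0.055]
seat [ 0.5201 -0.0083  0.046 ]
pivot [ 0.5028 -0.1118  0.085 ]
0 [ 0.548  -0.2066  0.085 ] worlddir -64.5
0.4 [ 0.5075 -0.2167  0.085 ] worlddir -87.41831180523293
0.8 [ 0.4663 -0.2103  0.085 ] worlddir -110.33662361046586
1.2 [ 0.4308 -0.1883  0.085 ] worlddir -133.25493541569878
1.6 [ 0.4067 -0.1543  0.085 ] worlddir -156.17324722093173
2.0 [ 0.3978 -0.1135  0.085 ] worlddir -179.09155902616465
[[ 0.97   0.244 -0.   ]
 [ 0.244 -0.97   0.001]
 [ 0.    -0.001 -1.   ]]
```

```bash
cat >> h.py <<'E'
def go(x,y,z,yaw):
    """shift mm & rotvec for tool down, tool x axis at world yaw deg (mod 180 chosen outside)"""
    o=get_obs(); R0=R.from_quat(np.roll(o["eef_rot"],-1)).as_matrix()
    Rt=R.from_euler('z',yaw,degrees=True).as_matrix()@np.diag([1.,-1,-1])
    s=R0.T@(np.array([x,y,z])-o["eef_pos"])*1000; r=R.from_matrix(R0.T@Rt).as_rotvec()
    print(f"({x:.4f},{y:.4f},{z:.4f},{yaw}): {s.round(1).tolist()} {r.round(4).tolist()} |s|={np.linalg.norm(s):.0f}")
def st():
    o=get_obs(); R0=R.from_quat(np.roll(o["eef_rot"],-1)).as_matrix()
    print("t",round(o["time_s"],2),"p",o["eef_pos"].round(4),"yaw",np.degrees(np.arctan2(R0[1,0],R0[0,0])).round(2),"F",o["wrist_force"].round(1),"open",round(o["opening"],3),"q",o["q"].round(2))
E
python3 -c "
from h import *
go(.45,-.2,.25,14.1); go(.506,.295,.20,1.8)"
```

```text
(0.4500,-0.2000,0.2500,14.1): [387.4, -270.8, -5.0] [-0.0013, -0.0003, 0.0007] |s|=473
(0.5060,0.2950,0.2000,1.8): [562.6, -737.0, 45.7] [-0.0013, -0.0001, 0.2153] |s|=928
```

```bash
python3 -m jog '[[[387,-271,-5],[0,0,0],1],[[387,-271,-5],[0,0,0],1],[[387,-271,-5],[0,0,0],1],[[387,-271,-5],[0,0,0],1],[[387,-271,-5],[0,0,0],1],[[387,-271,-5],[0,0,0],1],[[387,-271,-5],[0,0,0],1],[[387,-271,-5],[0,0,0],1],[[387,-271,-5],[0,0,0],1],[[387,-271,-5],[0,0,0],1],[[387,-271,-5],[0,0,0],1],[[562.6,-737,45],[-0.001,0,0.215],1],[[562.6,-737,45],[-0.001,0,0.215],1],[[562.6,-737,45],[-0.001,0,0.215],1],[[562.6,-737,45],[-0.001,0,0.215],1],[[562.6,-737,45],[-0.001,0,0.215],1],[[562.6,-737,45],[-0.001,0,0.215],1],[[562.6,-737,45],[-0.001,0,0.215],1],[[562.6,-737,45],[-0.001,0,0.215],1],[[562.6,-737,45],[-0.001,0,0.215],1]]'; python3 -c "
from h import *
st(); go(.506,.295,.15,1.8)"
```

```text
time_s: 1.82
eef_pos: [0.4875, 0.1577, 0.2141]
eef_rot: [-0.0, 1.0, 0.016, 0.0]
wrist_force: [0.9, -0.2, -0.1]
opening: 1.004
t 1.82 p [0.4875 0.1577 0.2141] yaw 1.83 F [ 0.9 -0.2 -0.1] open 1.004 q [0.08 0.07 1.79 0.   1.28 1.62]
(0.5060,0.2950,0.1500,1.8): [22.8, -136.6, 64.1] [-0.0003, -0.0002, 0.0005] |s|=153
```

```bash
python3 -m jog '[[[23,-137,64],[0,0,0],1],[[23,-137,64],[0,0,0],1],[[23,-137,64],[0,0,0],1],[[23,-137,64],[0,0,0],1],[[23,-137,64],[0,0,0],1],[[23,-137,64],[0,0,0],1]]'; python3 -c "
from h import *
st(); snap('wrist','w1'); S=jigT(.501,.2947,1.8); overlay('w1',(0,0,512,384),1.5,'ow1',scoop=S)
go(.506,.295,.04,1.8)"
```

```text
time_s: 2.32
eef_pos: [0.5049, 0.2964, 0.1484]
eef_rot: [0.0, 1.0, 0.017, -0.001]
wrist_force: [0.2, -0.7, 0.6]
opening: 0.997
t 2.32 p [0.5049 0.2964 0.1484] yaw 2.0 F [ 0.2 -0.7  0.6] open 0.997 q [0.33 0.31 1.66 0.   1.18 1.86]
(0.5060,0.2950,0.0400,1.8): [0.5, 0.4, 109.4] [0.0006, 0.0012, 0.0019] |s|=109
```

View pics/ow1.png

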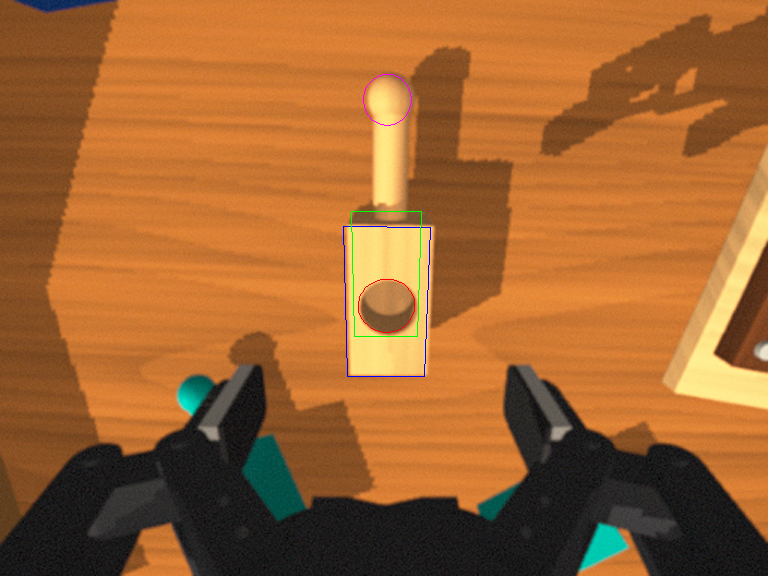

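```bash
python3 -c "
from h import *
cal,im,d=load('scene0'); hsv=cv2.cvtColor(im,cv2.COLOR_RGB2HSV); P=cloud(cal,d)
m=(hsv[...,0]>80)&(hsv[...,0]<95)&(hsv[...,1]>120)&(P[...,2]>0.02)
Q=P[m]; a=Q[Q[:,1]>0.2]; 
for s in (Q[Q[:,1]>.3],Q[Q[:,1]<=.3]):
  print(len(s),s.min(0).round(3),s.max(0).round(3))
a=Q
d=np.c_[np.abs(a[:,0]-.506),np.abs(a[:,1]-.295)]
print('within hand box 70x75:',a[(d[:,0]<.05)&(d[:,1]<.08)])
"
```

```text
1115 [0.269 0.357 0.02 ] [0.885 0.599 0.808]
893 [0.235 0.118 0.02 ] [0.355 0.262 0.061]
within hand box 70x75: []
```

Clear. Descend, close.

```bash
python3 -m jog '[[[0.5,0.4,60],[0,0,0.002],1],[[0.5,0.4,60],[0,0,0.002],1],[[0.5,0.4,100],[0,0,0.002],1],[[0.5,0.4,109],[0,0,0.002],1],[[0.5,0.4,109],[0,0,0.002],1],[[0.5,0.4,109],[0,0,0.002],0],[[0.5,0.4,109],[0,0,0.002],0],[[0.5,0.4,109],[0,0,0.002],0],[[0.5,0.4,109],[0,0,0.002],0],[[0.5,0.4,109],[0,0,0.002],0],[[0.5,0.4,109],[0,0,0.002],0],[[0.5,0.4,109],[0,0,0.002],0],[[0.5,0.4,109],[0,0,0.002],0],[[0.5,0.4,109],[0,0,0.002],0]]'; python3 -c "
from h import *
st(); snap('side','s2'); crop('s2',140,220,290,340,5,'c_s2')"
```

```text
time_s: 3.53
eef_pos: [0.508, 0.2955, 0.0432]
eef_rot: [-0.0, 1.0, 0.016, 0.002]
wrist_force: [-0.7, -2.3, 7.3]
opening: 0.525
t 3.53 p [0.508  0.2955 0.0432] yaw 1.8 F [-0.7 -2.3  7.3] open 0.525 q [ 0.33  0.46  1.7  -0.    0.98  1.87]
```

View pics/c_s2.png

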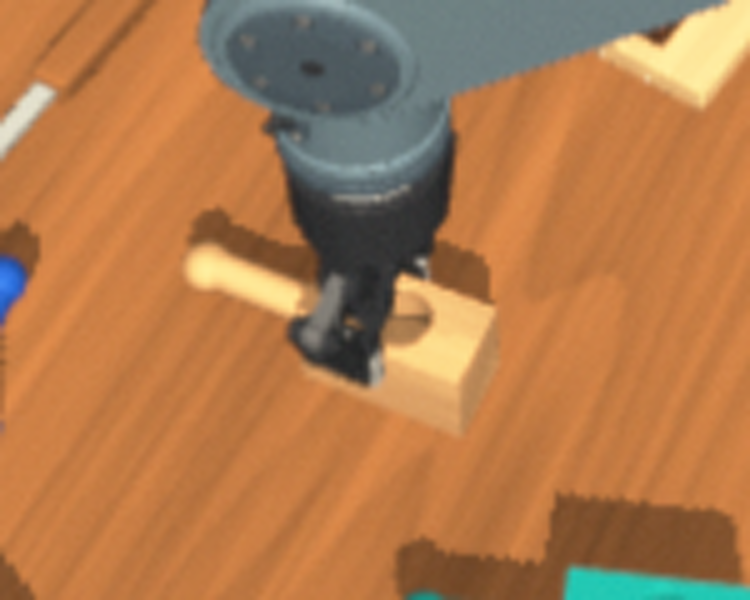

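```bash
python3 -m jog '[[[0,0,-20],[0,0,0],0],[[0,0,-60],[0,0,0],0],[[0,0,-100],[0,0,0],0],[[0,0,-107],[0,0,0],0],[[0,0,-107],[0,0,0],0],[[0,0,-107],[0,0,0],0]]'; python3 -c "
from h import *
st(); go(.5270,-.0095,.145,-9.5)
snap('wrist','w2');snap('side','s3'); o=get_obs(); p=o['eef_pos']; 
S=jigT(p[0]-.007,p[1]-.0008,1.8); 
overlay('w2',(0,0,512,384),1.5,'ow2',scoop=S,scz=p[2]-.0432+.028)
overlay('s3',(140,180,290,300),5,'os3',scoop=S,scz=p[2]-.0432+.028)"
```

```text
time_s: 4.08
eef_pos: [0.5076, 0.2956, 0.1507]
eef_rot: [-0.0, 1.0, 0.016, 0.002]
wrist_force: [0.6, -0.2, -2.0]
opening: 0.527
t 4.08 p [0.5076 0.2956 0.1507] yaw 1.82 F [ 0.6 -0.2 -2. ] open 0.527 q [ 0.33  0.3   1.66 -0.    1.17  1.86]
(0.5270,-0.0095,0.1450,-9.5): [9.7, 305.5, 5.5] [-0.0012, -0.0044, 0.1975] |s|=306
```

View pics/ow2.png

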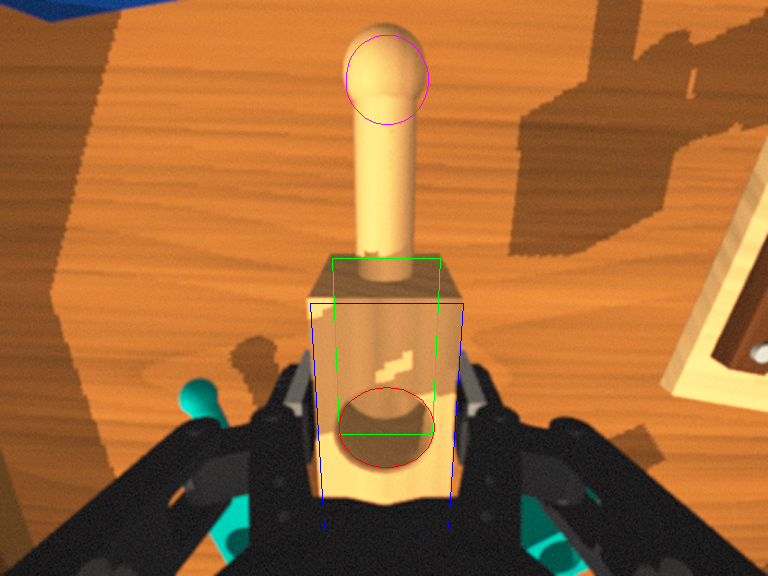

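View pics/os3.png

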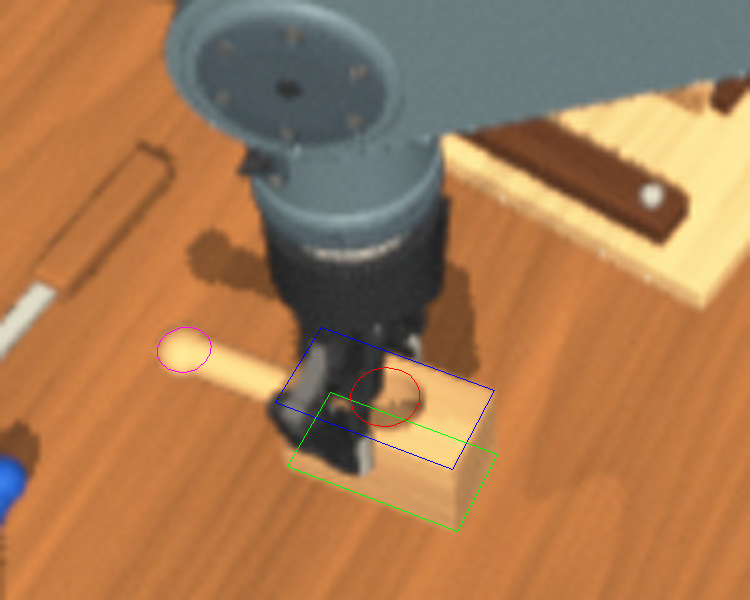

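```bash
python3 -m jog '[[[9,306.5,0],[0,0,0.1975],0],[[9,306.5,0],[0,0,0.1975],0],[[9,306.5,0],[0,0,0.1975],0],[[9,306.5,0],[0,0,0.1975],0],[[9,306.5,0],[0,0,0.1975],0],[[9,306.5,0],[0,0,0.1975],0],[[9,306.5,0],[0,0,0.1975],0],[[9,306.5,0],[0,0,0.1975],0],[[9,306.5,0],[0,0,0.1975],0],[[9,306.5,0],[0,0,0.1975],0],[[9,306.5,0],[0,0,0.1975],0]]'; python3 -c "
from h import *
st(); go(.5261,-.0085,.085,-9.5);go(.5261,-.0085,.062,-9.5)"
```

```text
time_s: 5.1
eef_pos: [0.5238, -0.0101, 0.147]
eef_rot: [-0.0, 0.997, -0.083, -0.001]
wrist_force: [0.2, 0.1, -2.1]
opening: 0.532
t 5.1 p [ 0.5238 -0.0101  0.147 ] yaw -9.51 F [ 0.2  0.1 -2.1] open 0.532 q [-0.25  0.18  1.82 -0.    1.14  1.49]
(0.5261,-0.0085,0.0850,-9.5): [2.2, -2.0, 62.0] [-0.0002, 0.0029, -0.0001] |s|=62
(0.5261,-0.0085,0.0620,-9.5): [2.3, -2.0, 85.0] [-0.0002, 0.0029, -0.0001] |s|=85
```

Descend to just above the fence top and look.

```bash
python3 -m jog '[[[2.2,-2,25],[0,0.003,0],0],[[2.2,-2,56],[0,0.003,0],0],[[2.2,-2,56],[0,0.003,0],0],[[2.2,-2,56],[0,0.003,0],0]]'; python3 -c "
from h import *
st(); go(.5261,-.0085,.062,-9.5)
snap('side','s4');snap('scene','a4'); J=jigT(.5216,.0006,-9.5); o=get_obs(); p=o['eef_pos']; Q=tf(jigT(p[0],p[1],-9.5),(-.006,-.0008,0))
S=jigT(Q[0],Q[1],-9.5)
overlay('s4',(200,120,340,245),5,'os4',J,S,scz=p[2]-.0432+.028)
overlay('a4',(180,130,320,245),5,'oa4',J,S,scz=p[2]-.0432+.028)"
```

```text
time_s: 5.43
eef_pos: [0.524, -0.0065, 0.0892]
eef_rot: [-0.001, 0.997, -0.082, -0.003]
wrist_force: [1.0, 0.3, -1.4]
opening: 0.525
t 5.43 p [ 0.524  -0.0065  0.0892] yaw -9.39 F [ 1.   0.3 -1.4] open 0.525 q [-0.24  0.27  1.85  0.    1.03  1.5 ]
(0.5261,-0.0085,0.0620,-9.5): [2.6, 1.6, 27.2] [-0.0008, 0.0058, 0.002] |s|=27
```

View pics/os4.png

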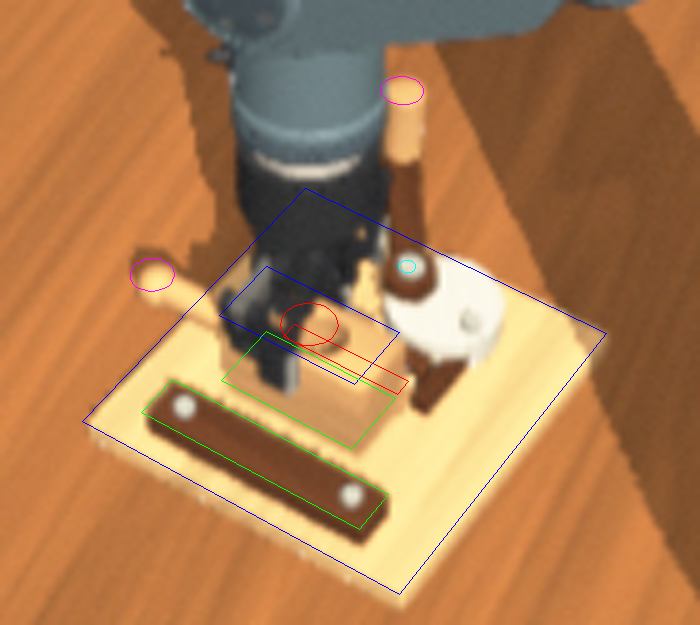

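View pics/oa4.png

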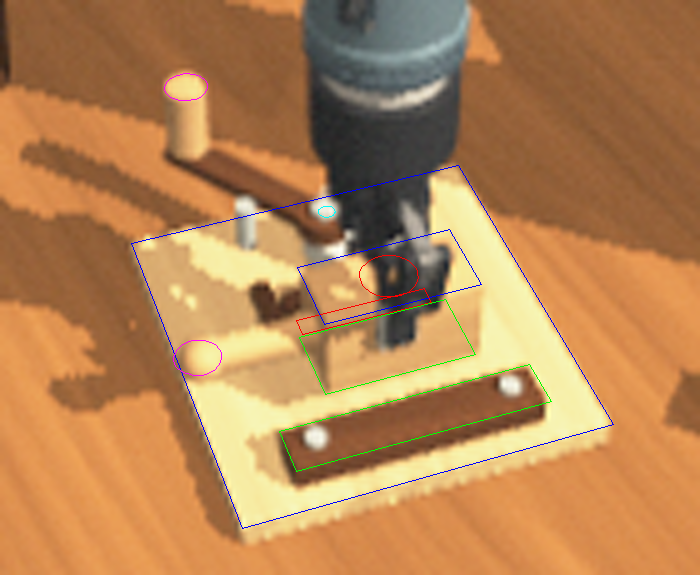

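```bash
python3 -m jog '[[[2.5,1.6,0],[0,0.003,0],0],[[2.5,1.6,0],[0,0.003,0],0],[[2.5,1.6,0],[0,0.003,0],0],[[2.5,1.6,0],[0,0.003,0],0]]'; python3 -c "
from h import *
st(); go(.5261,-.0085,.062,-9.5)
snap('side','s5');snap('scene','a5');st(); J=jigT(.5216,.0006,-9.5); o=get_obs(); p=o['eef_pos']; Q=tf(jigT(p[0],p[1],-9.5),(-.008,-.0008,0))
S=jigT(Q[0],Q[1],-9.5)
overlay('s5',(215,150,305,240),7,'os5',None,S,scz=p[2]-.0452+.028)
overlay('a5',(200,155,300,245),7,'oa5',None,S,scz=p[2]-.0452+.028)"
```

```text
time_s: 5.87
eef_pos: [0.5295, -0.0098, 0.093]
eef_rot: [0.0, 0.997, -0.082, 0.003]
wrist_force: [0.2, -0.2, -1.9]
opening: 0.529
t 5.87 p [ 0.5295 -0.0098  0.093 ] yaw -9.43 F [ 0.2 -0.2 -1.9] open 0.529 q [-0.24  0.27  1.84  0.    1.03  1.49]
(0.5261,-0.0085,0.0620,-9.5): [-3.8, -0.8, 31.0] [-0.0001, -0.0056, 0.0013] |s|=31
t 5.97 p [ 0.5291 -0.0098  0.0925] yaw -9.43 F [-0.7  0.1 -2. ] open 0.529 q [-0.24  0.27  1.84  0.    1.03  1.49]
```

View pics/os5.png

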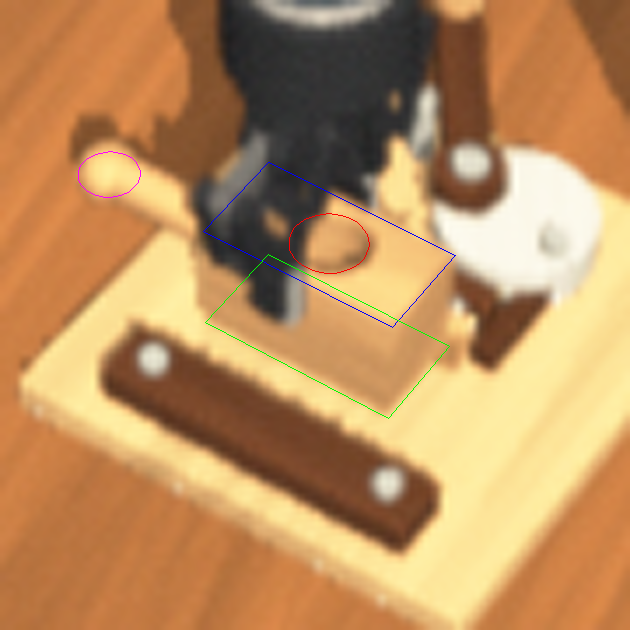

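View pics/oa5.png

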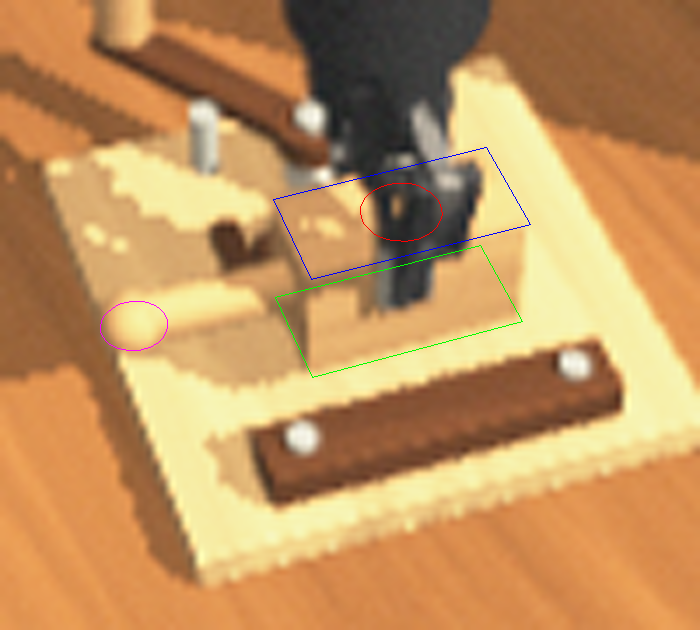

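```bash
python3 -c "
from h import *
go(.5281,-.0088,.0615,-9.5)"; python3 -m jog '[[[-1,-1,8],[0,-0.005,0],0],[[-1,-1,16],[0,-0.005,0],0],[[-1,-1,22],[0,-0.005,0],0],[[-1,-1,27],[0,-0.005,0],0],[[-1,-1,30],[0,-0.005,0],0],[[-1,-1,31],[0,-0.005,0],0],[[-1,-1,31],[0,-0.005,0],0],[[-1,-1,31],[0,-0.005,0],0]]'; python3 -c "
from h import *
st(); go(.5281,-.0088,.0615,-9.5)
snap('side','s6');snap('scene','a6'); J=jigT(.5216,.0006,-9.5)
S=jigT(.5201,-.0083,-9.5)
overlay('s6',(215,150,305,240),7,'os6',None,S,scz=.046)
overlay('a6',(200,155,300,245),7,'oa6',None,S,scz=.046)"
```

```text
(0.5281,-0.0088,0.0615,-9.5): [-1.3, -0.8, 31.0] [-0.0001, -0.0047, 0.0012] |s|=31
time_s: 6.63
eef_pos: [0.5285, -0.0087, 0.0613]
eef_rot: [-0.0, 0.997, -0.082, -0.0]
wrist_force: [0.4, 0.4, -0.4]
opening: 0.524
t 6.63 p [ 0.5285 -0.0087  0.0613] yaw -9.43 F [ 0.4  0.4 -0.4] open 0.524 q [-0.24  0.33  1.85  0.    0.97  1.49]
(0.5281,-0.0088,0.0615,-9.5): [-0.4, 0.2, -0.2] [-0.0002, 0.0004, 0.0012] |s|=0
```

View pics/os6.png

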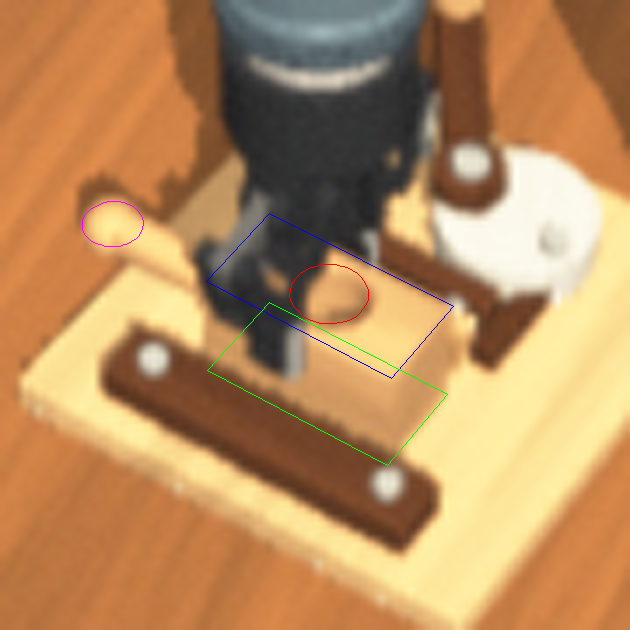

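View pics/oa6.png

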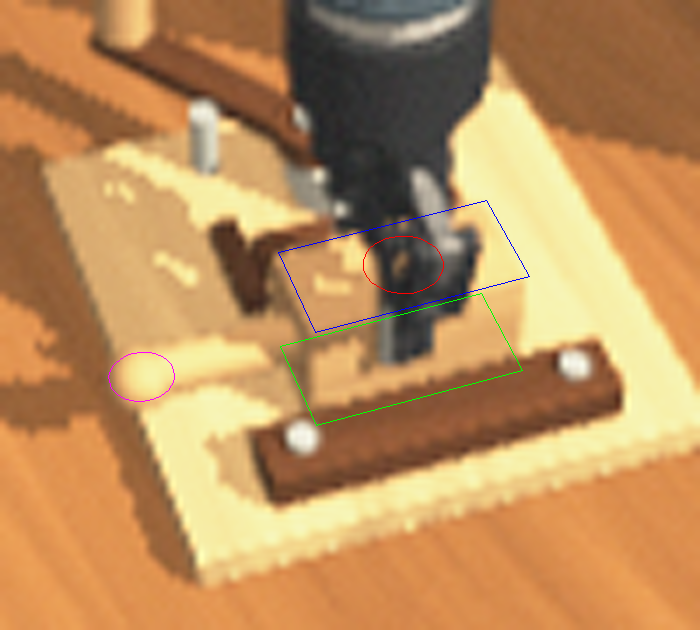

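```bash
python3 -m jog '[[[-0.4,0,1],[0,0,0],0],[[-0.4,0,1],[0,0,0],0],[[-0.4,0,1],[0,0,0],0.7],[[-0.4,0,1],[0,0,0],0.8],[[-0.4,0,1],[0,0,0],0.9],[[-0.4,0,1],[0,0,0],0.9],[[-0.4,0,1],[0,0,0],0.9],[[-0.4,0,-30],[0,0,0],0.9],[[-0.4,0,-70],[0,0,0],0.9],[[-0.4,0,-110],[0,0,0],0.9],[[-0.4,0,-110],[0,0,0],0.9],[[-0.4,0,-110],[0,0,0],0.9]]'; python3 -c "
from h import *
st(); snap('wrist','w7'); snap('side','s7');snap('scene','a7'); J=jigT(.5216,.0006,-9.5)
S=jigT(.5201,-.0083,-9.5)
overlay('s7',(215,140,305,240),6,'os7',J,S,scz=.046)
overlay('a7',(200,155,300,245),7,'oa7',J,S,scz=.046)
overlay('w7',(0,0,512,384),1.5,'ow7',J,S,scz=.046)"
```

```text
time_s: 7.73
eef_pos: [0.5302, -0.0091, 0.1744]
eef_rot: [0.0, 0.997, -0.082, 0.003]
wrist_force: [0.7, 0.4, -0.5]
opening: 0.904
t 7.73 p [ 0.5302 -0.0091  0.1744] yaw -9.43 F [ 0.7  0.4 -0.5] open 0.904 q [-0.24  0.15  1.79  0.    1.19  1.49]
```

View pics/os7.png

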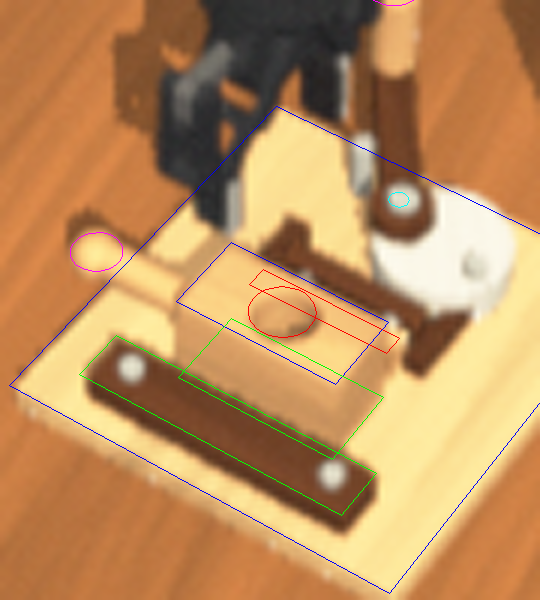

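View pics/oa7.png

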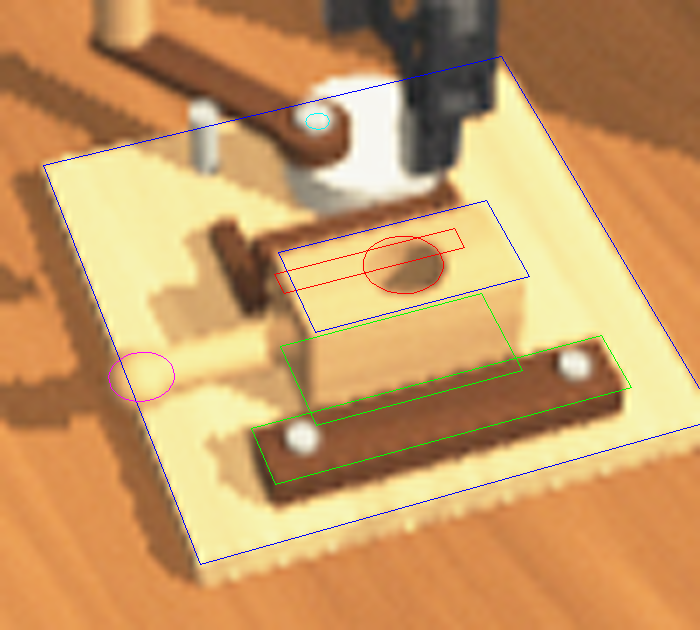

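View pics/ow7.png

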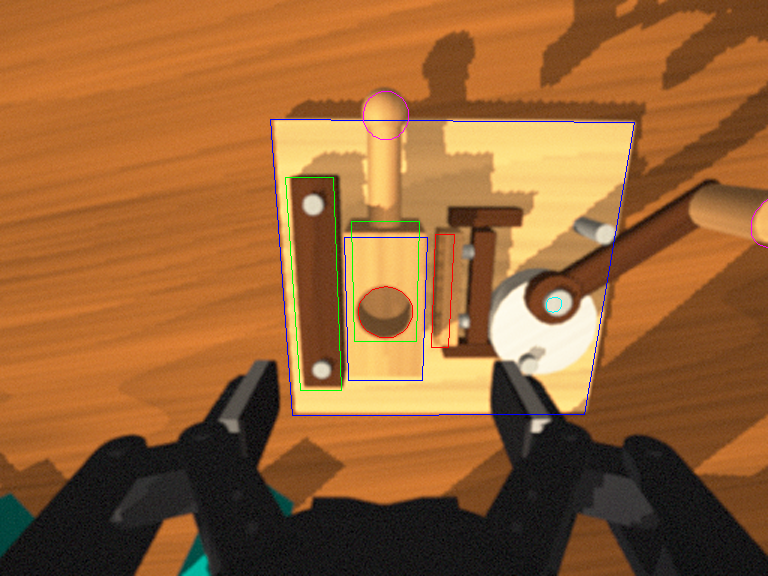

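The block is seated hollow up, close to the overlay in all three views (wrist: block spans (345–428, 233–378), on the seat outline). Next is the knob.

```bash
python3 -c "
from h import *
go(.548,-.2066,.19,115.5)"
```

```text
(0.5480,-0.2066,0.1900,115.5): [53.0, 192.1, -20.3] [-0.0032, 0.0012, -2.1805] |s|=200
```

```bash
python3 -m jog '[[[0,0,-20],[0,0,-0.12],0.6],[[5,20,-20],[0,0,-0.24],0.6],[[11,40,-20],[0,0,-0.36],0.6],[[16,60,-20],[0,0,-0.48],0.6],[[22,80,-20],[0,0,-0.6],0.6],[[27,100,-20],[0,0,-0.72],0.6],[[33,120,-20],[0,0,-0.84],0.6],[[38,140,-20],[0,0,-0.96],0.6],[[44,160,-20],[0,0,-1.08],0.6],[[50,180,-20],[0,0,-1.2],0.6],[[53,192,-20],[0,0,-1.32],0.6],[[53,192,-20],[0,0,-1.44],0.6],[[53,192,-20],[0,0,-1.56],0.6],[[53,192,-20],[0,0,-1.68],0.6],[[53,192,-20],[0,0,-1.8],0.6],[[53,192,-20],[0,0,-1.92],0.6],[[53,192,-20],[0,0,-2.04],0.6],[[53,192,-20],[-0.003,0.001,-2.16],0.6],[[53,192,-20],[-0.003,0.001,-2.18],0.6],[[53,192,-20],[-0.003,0.001,-2.18],0.6]]'; python3 -c "
from h import *
st(); go(.548,-.2066,.15,115.5);snap('wrist','w8'); snap('side','s8'); J=jigT(.5216,.0006,-9.5)
overlay('w8',(0,0,512,384),1.5,'ow8',J)"
```

```text
time_s: 9.55
eef_pos: [0.5472, -0.206, 0.1879]
eef_rot: [-0.002, 0.535, 0.845, -0.0]
wrist_force: [0.1, -0.6, -0.3]
opening: 0.601
t 9.55 p [ 0.5472 -0.206   0.1879] yaw 115.35 F [ 0.1 -0.6 -0.3] open 0.601 q [-0.56  0.26  1.63 -0.    1.25 -1.01]
(0.5480,-0.2066,0.1500,115.5): [-1.0, 0.6, 37.9] [-0.0019, -0.0028, -0.0025] |s|=38
```

View pics/ow8.png

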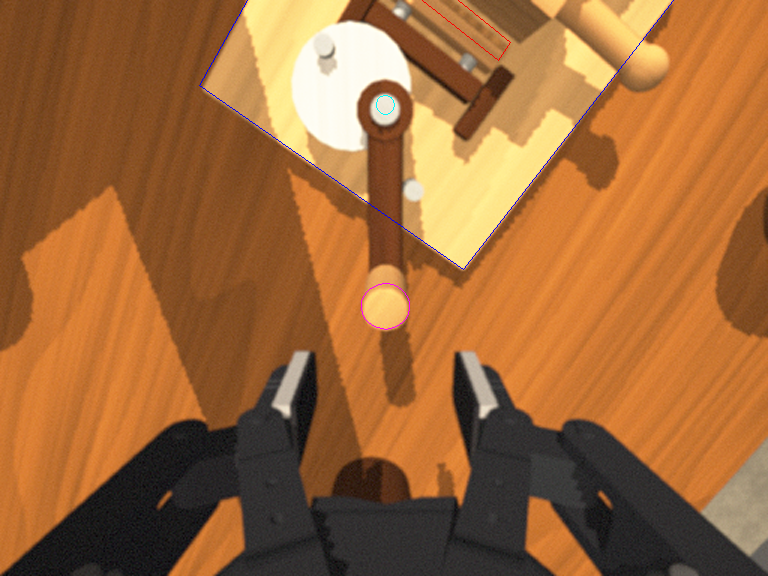

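View pics/s8.png

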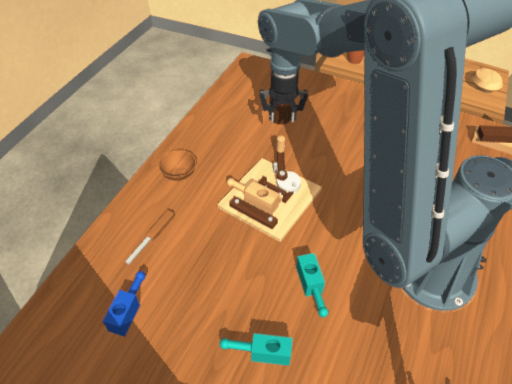

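Knob overlay lies exactly on the knob (385,306). Descend and close on it.

```bash
python3 -m jog '[[[-1,0.6,30],[-0.002,-0.003,0],0.6],[[-1,0.6,60],[-0.002,-0.003,0],0.6],[[-1,0.6,85],[-0.002,-0.003,0],0.6],[[-1,0.6,105],[-0.002,-0.003,0],0.6],[[-1,0.6,110],[-0.002,-0.003,0],0.6],[[-1,0.6,110],[-0.002,-0.003,0],0.6]]'; python3 -c "
from h import *
st(); go(.548,-.2066,.078,115.5);snap('wrist','w9'); snap('scene','a9');crop('a9',170,90,320,210,5,'c_a9')"
```

```text
time_s: 10.15
eef_pos: [0.5469, -0.2059, 0.0767]
eef_rot: [-0.001, 0.536, 0.844, -0.0]
wrist_force: [-0.1, -0.4, 0.4]
opening: 0.598
t 10.15 p [ 0.5469 -0.2059  0.0767] yaw 115.2 F [-0.1 -0.4  0.4] open 0.598 q [-0.56  0.41  1.7  -0.    1.04 -1.  ]
(0.5480,-0.2066,0.0780,115.5): [-1.0, 0.7, -1.3] [-0.0015, -0.0023, -0.0052] |s|=2
```

View pics/w9.png

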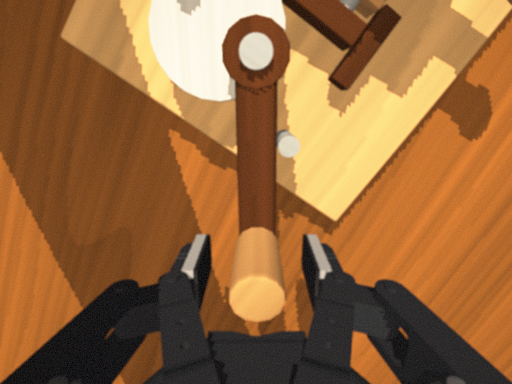

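View pics/c_a9.png

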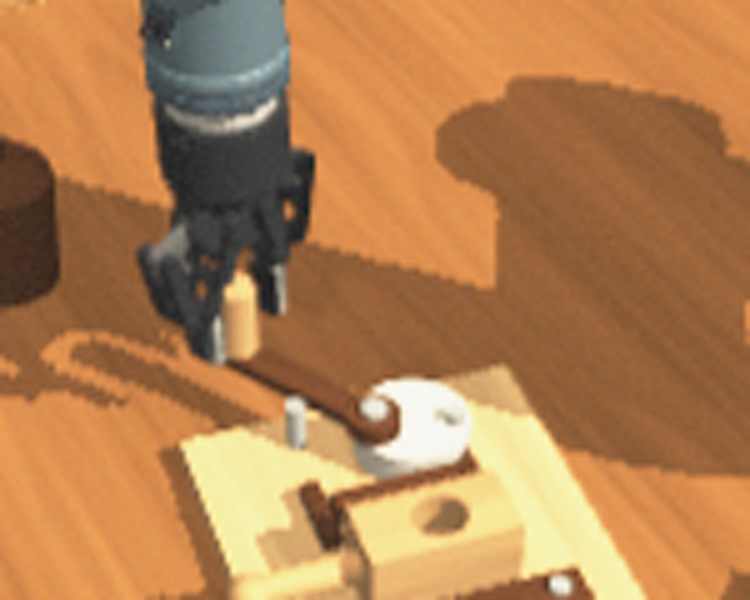

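```bash
python3 -m jog '[[[-1,0.7,-1],[0,0,0],0],[[-1,0.7,-1],[0,0,0],0],[[-1,0.7,-1],[0,0,0],0],[[-1,0.7,-1],[0,0,0],0],[[-1,0.7,-1],[0,0,0],0],[[-1,0.7,-1],[0,0,0],0],[[-1,0.7,-1],[0,0,0],0],[[-1,0.7,-1],[0,0,0],0]]'; python3 -c "
from h import *
st(); go(.548,-.2066,.078,115.5)"
```

```text
time_s: 10.92
eef_pos: [0.5494, -0.2098, 0.0833]
eef_rot: [0.002, 0.535, 0.845, -0.002]
wrist_force: [-10.9, -3.8, 11.8]
opening: 0.293
t 10.92 p [ 0.5494 -0.2098  0.0833] yaw 115.24 F [-10.9  -3.8  11.8] open 0.293 q [-0.56  0.4   1.69 -0.    1.05 -1.  ]
(0.5480,-0.2066,0.0780,115.5): [3.5, 0.1, 5.3] [-0.001, 0.0051, -0.0045] |s|=6
```

```bash
python3 -m jog '[[[0.1,-5.4,0],[0,0,0.05],0],[[0.5,-10.8,0],[0,0,0.1],0],[[2.2,-21.5,0],[0,0,0.2],0],[[4.8,-31.9,0],[0,0,0.3],0],[[8.5,-42,0],[0,0,0.4],0],[[13.2,-51.8,0],[0,0,0.5],0],[[18.9,-61,0],[0,0,0.6],0],[[25.4,-69.6,0],[0,0,0.7],0],[[25.4,-69.6,0],[0,0,0.7],0]]'; python3 -c "
from h import *
st(); snap('scene','a10'); J=jigT(.5216,.0006,-9.5)
o=get_obs(); p=o['eef_pos']; P=tf(J,(0,-.114,.085)); print('r',np.hypot(*(p-P)[:2]),'ang',np.degrees(np.arctan2(*(p-P)[1::-1])),'lever',(-64.5-np.degrees(np.arctan2(*(p-P)[1::-1])))/57.3)
overlay('a10',(170,90,320,230),5,'oa10',J,lever=-55-40)"
```

```text
time_s: 11.67
eef_pos: [0.4756, -0.2167, 0.0836]
eef_rot: [0.004, 0.794, 0.607, -0.0]
wrist_force: [9.0, -2.6, -16.0]
opening: 0.287
t 11.67 p [ 0.4756 -0.2167  0.0836] yaw 74.8 F [  9.   -2.6 -16. ] open 0.287 q [-0.65  0.27  1.86 -0.    1.   -0.39]
r 0.10833068538398065 ang -104.20861131996429 lever 0.6929949619540017
```

View pics/oa10.png

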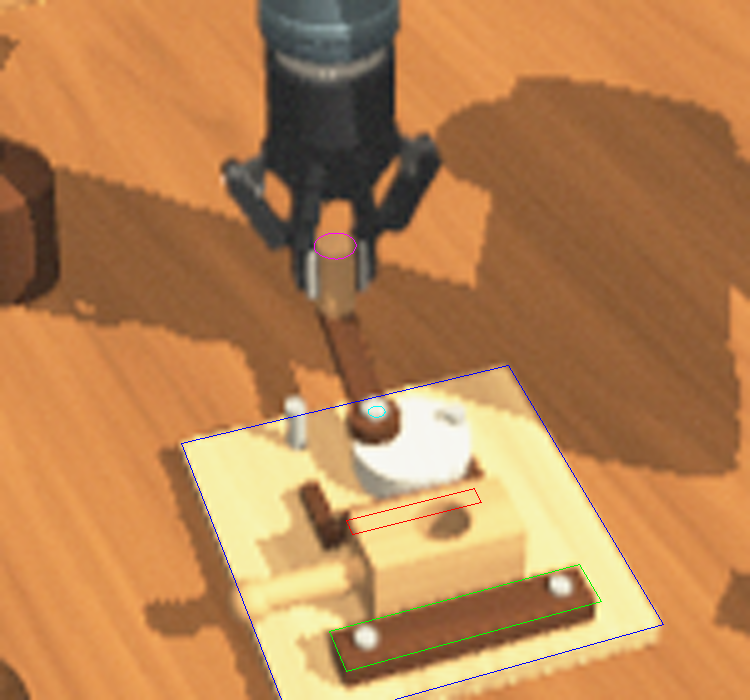

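```bash
python3 -m jog '[[[0.4,-10.8,0],[0,0,0.1],0],[[1.8,-21.5,0],[0,0,0.2],0],[[4.3,-32.1,0],[0,0,0.3],0],[[7.8,-42.3,0],[0,0,0.4],0],[[12.4,-52.1,0],[0,0,0.5],0],[[17.9,-61.5,0],[0,0,0.6],0],[[24.3,-70.2,0],[0,0,0.7],0],[[31.6,-78.2,0],[0,0,0.8],0],[[39.6,-85.5,0],[0,0,0.9],0],[[48.3,-92,0],[0,0,1.0],0],[[57.6,-97.5,0],[0,0,1.1],0],[[67.4,-102.1,0],[0,0,1.2],0],[[75.5,-105,0],[0,0,1.28],0],[[75.5,-105,0],[0,0,1.28],0],[[75.5,-105,0],[0,0,1.28],0]]'; python3 -c "
from h import *
st(); snap('scene','a11'); J=jigT(.5216,.0006,-9.5)
o=get_obs(); p=o['eef_pos']; P=tf(J,(0,-.114,.085)); print('r',np.hypot(*(p-P)[:2]),'ang',np.degrees(np.arctan2(*(p-P)[1::-1])),'lever',(-64.5-np.degrees(np.arctan2(*(p-P)[1::-1])))/57.3)
overlay('a11',(180,90,320,230),5,'oa11',J,lever=-170,jawy=-.023)"
```

```text
time_s: 12.97
eef_pos: [0.3967, -0.1159, 0.0837]
eef_rot: [0.003, 1.0, 0.014, 0.005]
wrist_force: [10.8, 6.0, -7.7]
opening: 0.289
t 12.97 p [ 0.3967 -0.1159  0.0837] yaw 1.63 F [10.8  6.  -7.7] open 0.289 q [-0.57  0.04  2.13  0.    0.95  0.97]
r 0.10617631906228178 ang -177.76059547425731 lever 1.97662470286662
```

View pics/oa11.png

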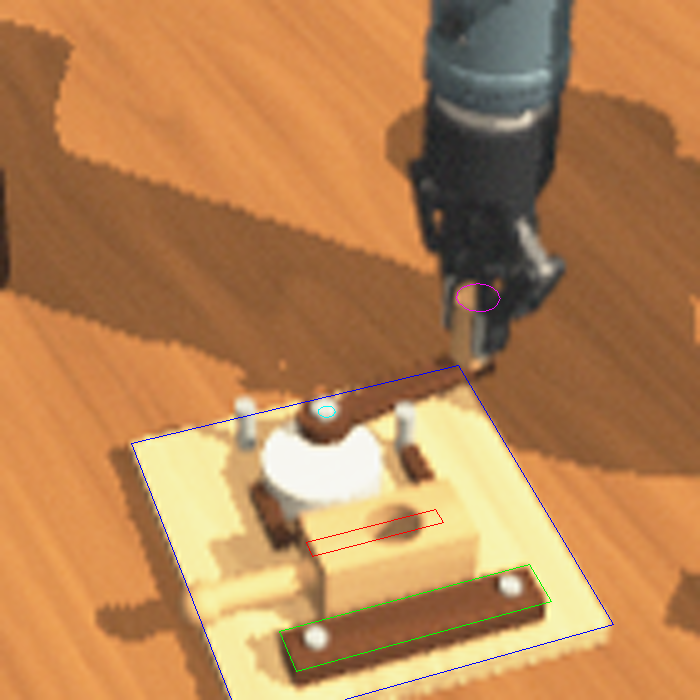

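```bash
python3 -m jog '[[[0,-2,0],[0,0,0.02],0],[[0,-3,0],[0,0,0.02],0],[[0,-3,0],[0,0,0.02],0],[[0,-3,0],[0,0,0.02],0]]'; python3 -c "
from h import *
st()"; python3 -m jog '[[[0,0,0],[0,0,0],0.4],[[0,0,0],[0,0,0],0.6],[[0,0,0],[0,0,0],0.6],[[0,0,0],[0,0,0],0.6],[[0,0,0],[0,0,0],0.6],[[0,0,-30],[0,0,0],0.6],[[0,0,-70],[0,0,0],0.6],[[0,0,-110],[0,0,0],0.6],[[0,0,-140],[0,0,0],0.6],[[-60,0,-140],[0,0,0],0.6],[[-60,0,-140],[0,0,0],0.6],[[-60,0,-140],[0,0,0],0.6]]'; python3 -c "
from h import *
st(); snap('scene','a12');snap('side','s12');snap('wrist','w12'); J=jigT(.5216,.0006,-9.5);S=jigT(.5216,.0006,-9.5)
overlay('a12',(180,90,320,230),5,'oa12',J,S,lever=-169.6,jawy=-.023,scz=.046)
overlay('s12',(200,120,350,245),5,'os12',J,S,lever=-169.6,jawy=-.023,scz=.046)
overlay('w12',(0,0,512,384),1.5,'ow12',J,S,lever=-169.6,jawy=-.023,scz=.046)"
```

```text
time_s: 13.35
eef_pos: [0.3968, -0.1154, 0.0838]
eef_rot: [0.005, 1.0, 0.005, 0.006]
wrist_force: [2.2, -15.0, -17.8]
opening: 0.287
t 13.35 p [ 0.3968 -0.1154  0.0838] yaw 0.58 F [  2.2 -15.  -17.8] open 0.287 q [-0.57  0.04  2.14 -0.    0.95  0.99]
time_s: 14.35
eef_pos: [0.3332, -0.114, 0.2235]
eef_rot: [0.006, 1.0, 0.005, 0.006]
wrist_force: [-0.3, 0.2, -0.9]
opening: 0.599
t 14.35 p [ 0.3332 -0.114   0.2235] yaw 0.56 F [-0.3  0.2 -0.9] open 0.599 q [-0.67 -0.37  2.15 -0.    1.34  0.89]
```

View pics/oa12.png

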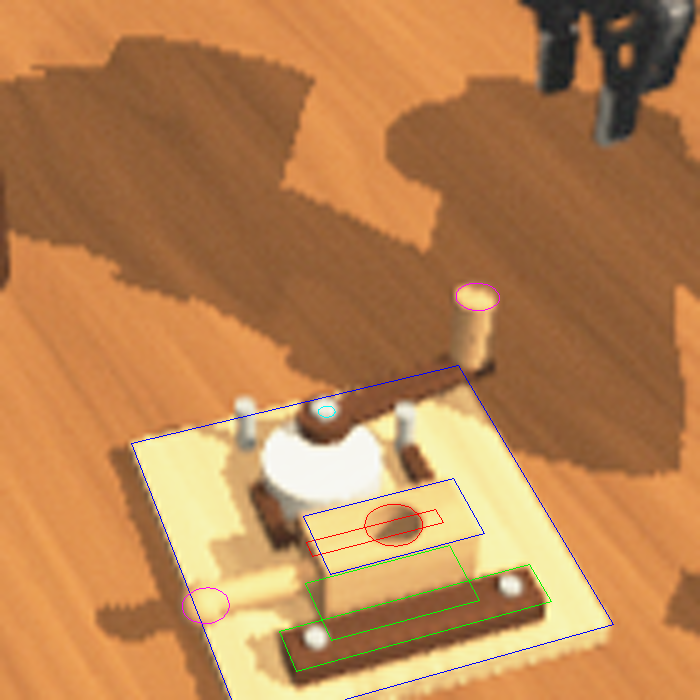

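View pics/os12.png

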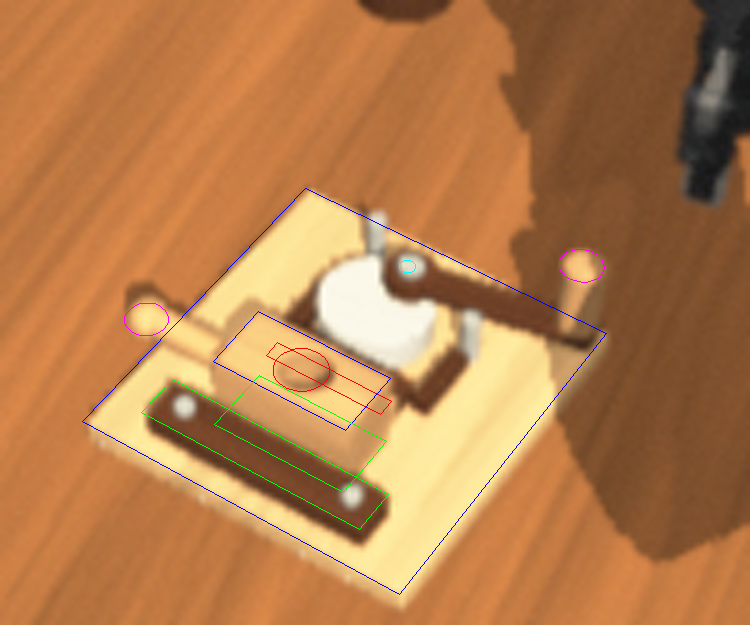

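View pics/ow12.png

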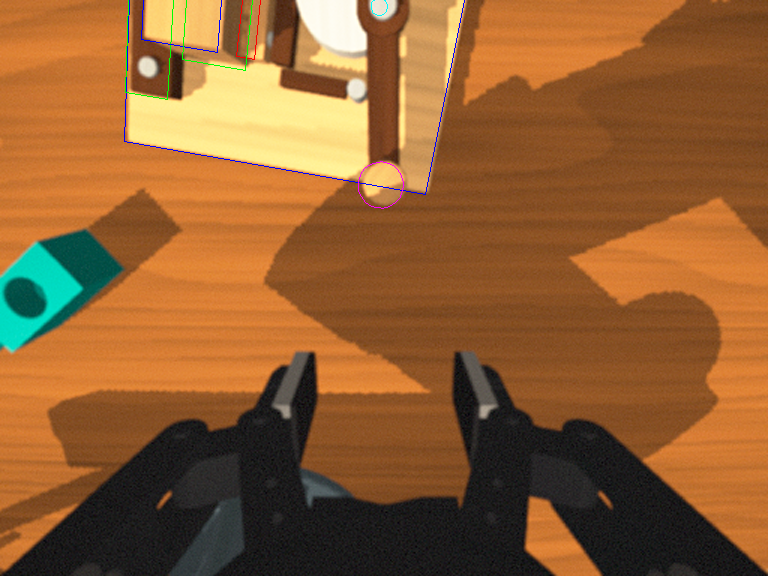

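```bash
python3 - <<'E'
from h import *
J=jigT(.5216,.0006,-9.5); Ji=np.linalg.inv(J)
for t in("a7","s7","a12","s12"):
    cal,im,d=load(t); P=tf(Ji,cloud(cal,d).reshape(-1,3)).reshape(384,512,3)
    near=(abs(P[...,0])<.12)&(abs(P[...,1])<.08)
    tp=near&(P[...,2]>.069)&(P[...,2]<.08)&(abs(P[...,0])<.06)&(abs(P[...,1])<.045)
    c,s,a=cv2.minAreaRect((P[tp][:,:2]*1000).astype(np.float32))
    f=near&(P[...,2]>.033)&(P[...,2]<.042)&(P[...,1]>.015)
    q=P[f]; print(t,"block",tp.sum(),np.round(c,1),np.round(s,1),round(a,1),"z",np.median(P[tp][:,2]).round(4),"| fence y",np.percentile(q[:,1],[2,50,98]).round(4),"x",np.percentile(q[:,0],[2,98]).round(4))
crop("a12",220,150,310,230,8,"z12"); crop("s12",215,150,305,235,7,"zs12")
E
```

```text
a7 block 364 [ 2.6 -7.3] [91.8 51. ] 0.5 z 0.0743 | fence y [0.0158 0.0395 0.0539] x [-0.0689  0.0744]
s7 block 348 [-0.3 -8.8] [50.  91.8] 89.7 z 0.074 | fence y [0.016  0.0376 0.0528] x [-0.0748  0.0694]
a12 block 376 [3.2 1.2] [50.3 90.5] 89.1 z 0.0743 | fence y [0.022  0.0399 0.0541] x [-0.0689  0.0742]
s12 block 362 [-1.  -1.4] [51.  90.8] 89.7 z 0.0742 | fence y [0.0195 0.0378 0.0526] x [-0.0755  0.0696]
```

View pics/z12.png

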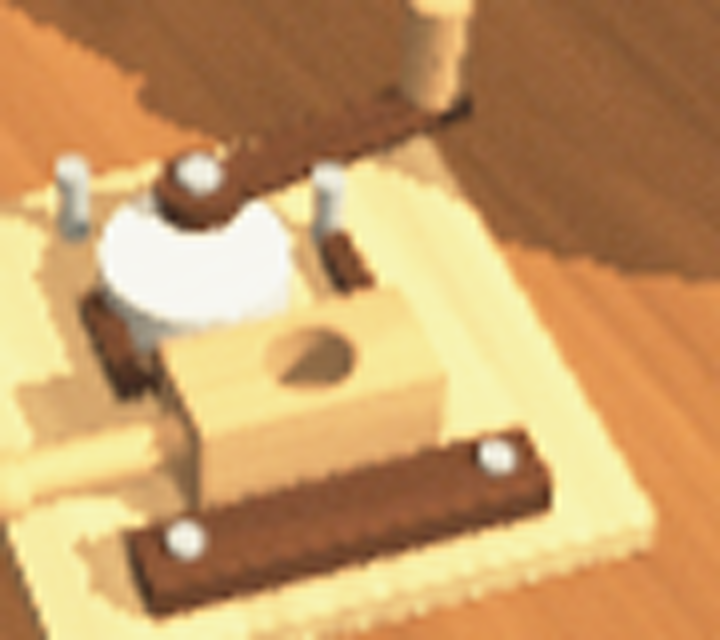

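View pics/zs12.png

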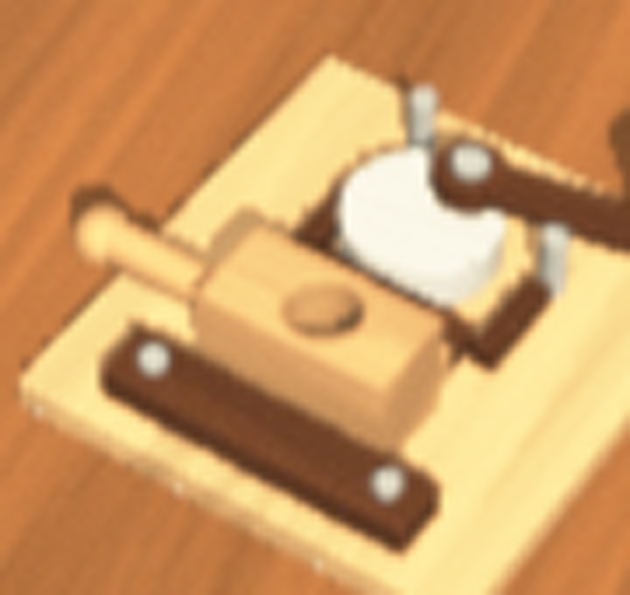

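```bash
python3 -m jog '[[[0,0,0],[0,0,0],0.6],[[0,0,0],[0,0,0],0.6],[[0,0,0],[0,0,0],0.6]]'; python3 -c "
from h import *
snap('scene','a13'); st(); print(hand_in())"
```

```text
time_s: 14.75
eef_pos: [0.3361, -0.1146, 0.2234]
eef_rot: [0.005, 1.0, 0.005, 0.006]
wrist_force: [0.8, 0.4, -0.4]
opening: 0.6
t 14.8 p [ 0.336  -0.1146  0.2233] yaw 0.59 F [ 0.2 -0.1  0.2] open 0.599 q [-0.67 -0.36  2.15 -0.    1.33  0.89]
the job is handed in; nothing more can be done
None
```

View pics/a13.png

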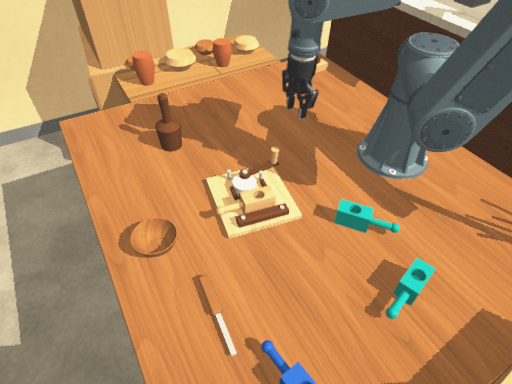

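I set the wooden scoop hollow up on the jig bed, handle to the jig's +x end. I then swung the cam lever by its knob to its closed stop, let go, backed the arm clear and handed in at 14.8 s; no verdict was given.

**Last checks:**
- **Block position:** averaging the scene and side cameras, the block's centre is within about 1 mm of the clamped position and it lies along the fence to within about 1°. The two cameras disagree by up to about 4 mm along the fence, and by about 3 mm across it.
- **Clamping:** the block moved about 8 mm towards the fence as the jaw closed. I judged the grip from that and from the lever; I did not test it by force.
- **Lever:** after release it rests at the closed stop, with the knob where the closed angle puts it.
- **Forces:** the wrist readings I took at the end of each move stayed below about 25 N. While closing on the knob, the hand was pushed up about 6 mm, with no visible effect.
- **Bystanders:** the mallet, gouge and bowl look unmoved in the last picture, and the gripper touches nothing.

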